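# Clamp a model plate in the pressing fixture, release it, tip it out and lay it in the tray

## Task

Swing the red-handled toggle clamp over onto the plate in the sloped fixture, keep it clamped there for at least two seconds, then swing the clamp fully back. Press down the plate's green-striped end so that its other end tips up out of the nest and stays up, then lift the plate out and lay it gently, flat and right side up, inside the white tray. Leave the other things on the bench where they are.

Things in the scene. Friction and masses are not known exactly. Their poses are not given: they have to be found in the camera images.
- nest: Sloped nest with blue walls on a fixed stand. z (out of the nest) leans 30 deg from vertical towards the low front, which faces roughly the robot; x points up the slope, y level along the nest. Origin: on the pocket's floor, centre, 75 mm above the bench; the seated plate's origin and axes coincide with it. Block 110 (x) by 150 mm (y); pocket 63 by 102 mm. Wall tops at z = 24 mm, flush with the plate.
- tip_edge (a point): Edge in the pocket's floor (nest frame x 0, y -1, z 0 mm) about which the plate tips. The floor carries the plate only for y < -1 mm; beyond, it drops to z = -25.5 mm. The +y end wall is low (top at z = 8 mm). Pressing the plate's +y end tips it 30 deg until the low end lands; past about 14 deg it stays up by itself, else it falls back. Its -y end then stands up to 21 mm above the walls.
- plate: Loose tan plate, 60 (x, width) by 100 (y, length) by 24 mm (z), about 0.2 kg, seated in the nest at the start. Origin: centre of its underside; z towards its upper face (arch of pale dots). At its +y end the upper 16 mm are stepped back 12 mm: top face from y = -50 to +38 mm, lowest 8 mm from -50 to +50. Green stripe across the top at y = 24 to 38 mm. Once tipped, pinch the raised -y end across its width.
- clamp_arm (a joint): Angle of the toggle clamp's arm, rad. 0: fully back at its stop (so at the start); grows as it swings over; 2.1: shut, pad on the seated plate, arm parallel to the nest's top. An over-centre spring pushes it back to the stop below about 1.05 and shut above that (up to about 7 N at the handle; pad force about 10 N). A pinched handle turns in the jaws.
- clamp_hinge (a point): Point on the clamp's hinge axis in the arm's centre plane; in the nest's frame x = 78, y = -15, z = 54 mm; the axis is parallel to the nest's y. Its brackets reach up to z = 66 mm and span y -36 to 6, x 64 to 92 mm, lower ones and a spring strut up to x = 137 mm. The pad (22 mm across) sits 76 mm from the axis; its face is 30 mm below the arm's centre line.
- handle (a point): Centre of the clamp's red T-bar handle: round bar 13 mm thick, 92 mm long, parallel to the nest's y, across the arm's end, 118 mm from the hinge axis. The arm is 14 mm wide (y), 12 mm thick: each side of the bar is free from 7 to 46 mm from this point. At joint angle q, with a = 2.1 - q, it lies in the nest's frame at x = 78 - 118 cos a, y = -15, z = 54 + 118 sin a mm.
- tray: Fixed white open tray, 170 mm (x) by 150 mm (y) outside, walls 5 mm thick and 14 mm high, floor 5 mm thick. Origin: centre of its underside on the bench, z up. The plate may lie in it any way round.
- cast_a: Bystander: plaster tooth cast, 62 x 66 x 31 mm, origin under its centre, leave alone.
- cast_b: Bystander: another such plaster cast, nearer the robot, leave alone.
- mixing_bowl: Bystander: green bowl, 110 mm wide, 60 mm high, origin under its centre, leave alone.
- jar: Bystander: amber jar, 68 mm wide, 85 mm high, origin under its centre, leave alone.
- wax_spatula: Bystander: spatula lying on the bench, 170 mm long, leave alone.
- bench_brush: Bystander: brush lying on the bench, 170 mm long, leave alone.
- tool_cup: Bystander: steel cup, 72 mm wide, 90 mm high, origin under its centre, leave alone.
There are look-alikes about, which are no part of the job. Of the things that look like the plate, the largest one is meant.

How it is judged:
By the outcome, as a careful person would: the job done as asked, in the order asked, and still so for the second after the job is handed in, with the robot touching nothing.
It also fails if it takes over 72 s, if anything falls off the work surface, if the arm or the gripper's body presses on something with over 40 N, if the wrist force passes 120 N, or if a joint passes its speed limit or range.

## Robot

A 7-joint arm with a two-finger parallel gripper is mounted at the origin on the work surface. World frame = base frame: x ahead of the robot, y to its left, z up, the work surface at z = 0. Lengths are in m, angles in degrees, forces in N, time in s.
With the tool pointing down it reaches from about 0.4 to 0.875 m from the base axis. Payload 19.3 kg.
Tool frame: the origin (TCP) lies midway between the tips of the shut fingers; the grasp point (between the pads) lies 19 mm behind it; z points along the fingers, y is the direction in which the jaws open and shut (so a half turn about z gives the same grasp; the last joint's range is limited). The gripper opens to 85 mm and grips with 20 to 120 N. Pads are 22 mm wide; open, the fingers measure 114 mm over their backs; the gripper's body (76 mm by 85 mm) begins 54 mm behind the grasp point. The pads swing forward as they close: fully open they stand 13 mm farther back than shut.
Start: joints at [-75.413, 29.874, -2.08, 91.645, 1.215, 58.505, -6.463], TCP at [0.199, 0.592, 0.231] pointing down, gripper open.
Joint ranges: [-166.77, 166.77], [-17.47, 122.26], [-85.68, 81.53], [9.62, 139.38], [-72.42, 252.41], [9.2, 110.78], [-144.41, 144.41]. Speed limits (degrees/s): [108.29, 108.29, 136.94, 136.94, 172.46, 172.46, 172.46].

## Interface

Orientations are given as a 3x3 rotation matrix whose columns are the frame's x, y, z axes.
In Python, from cell import r, fingers, viewer, order gives the robot as it stands. Calls block until the motion is done:
- r.move_ptp(position, orientation): joint-space move of the TCP to a pose.
- r.move_straight(position, attitude=None, max_speed=0.15, f_stop=None): straight line of the TCP; attitude=None keeps the orientation; max_speed is the mean speed in m/s. With f_stop (N) it stops when the force on the tool has changed by that much, and returns True; else False.
- r.goto_joints(angles): joint-space move.
- fingers.gripper_to(opening, newtons=None): finger opening in m; newtons is the grip in N (None keeps the last); returns when the fingers have stopped.
- r.wait(seconds).
- r.inverse_kinematics(position, orientation): joint angles nearest the present ones, or None.
- viewer.grab_frame(name): name is "side" or "top"; returns the picture (400x640x3 uint8, red, green, blue); there is no depth.
- viewer.camera_model(name): a dict with "mtx" (3x3 intrinsics, pixels), "rvec" (rotation vector, rad) and "tvec" (3), from world to camera coordinates, as OpenCV has them. Camera axes: x right, y down, z forward; pixel columns grow to the right and rows downward; lengths in m; the calibration is good to about 2 mm. A picture is of the moment at which its call begins. camera_model takes no time and is no camera call.
A pose or a line that the arm cannot do raises r.IKError and nothing moves.
- order.close_job(): hands the job in, once; it reports no verdict.
Readings, each from a call of its own:
- r.read_time(): time.
- r.read_q(): joint angles.
- r.read_qd(): joint speeds.
- r.read_effort(): joint torques, N m.
- r.read_eef_pos(): TCP position.
- r.read_tool_rot(): TCP orientation.
- r.read_ft_force(): force on the tool from outside, world axes, zero at the start.
- r.read_torque(): the same for the moment, N m.
- r.read_width(): finger opening in m.
Only numpy, scipy, OpenCV 4.12 (cv2) and the standard library are available. Lean on these libraries where they do the work, as an engineer would, in place of code of your own. Each camera call takes 0.05 s, during which the arm holds its last target.

## Working session

There is one attempt and no reset: what is moved stays moved. The work goes in short steps, each a Python script; the robot and the scene stay as the last script left them, time stands still between calls to the robot, and variables do not carry over. Pictures are saved under pics/ and viewed, and the job is handed in when it is done.

```bash
mkdir -p pics; ls; python3 - <<'E'
from cell import r, fingers, viewer, order
import cv2
for n in ("side","top"):
    im=viewer.grab_frame(n); cv2.imwrite(f"pics/{n}0.png",im[:,:,::-1])
    c=viewer.camera_model(n); R=cv2.Rodrigues(c["rvec"])[0]
    print(n,c["mtx"].round(1).tolist(),(-R.T@c["tvec"].ravel()).round(3),R[2].round(2))
print(r.read_time(),r.read_eef_pos(),r.read_tool_rot())
E
```

```text
pics
side [[478.5, 0.0, 319.3], [0.0, 478.5, 186.3], [0.0, 0.0, 1.0]] [-0.177 -0.699  1.303] [ 0.48  0.47 -0.74]
top [[443.2, 0.0, 323.9], [0.0, 443.2, 205.5], [0.0, 0.0, 1.0]] [ 0.341 -0.03   1.354] [ 0.18  0.01 -0.98]
0.1 [0.1993904  0.59205369 0.2307979 ] [[-9.47707808e-01  3.19139234e-01 -2.46963471e-04]
 [ 3.19139320e-01  9.47707316e-01 -9.68671787e-04]
 [-7.50920840e-05 -9.96833570e-04 -9.99999500e-01]]
```

View pics/side0.png

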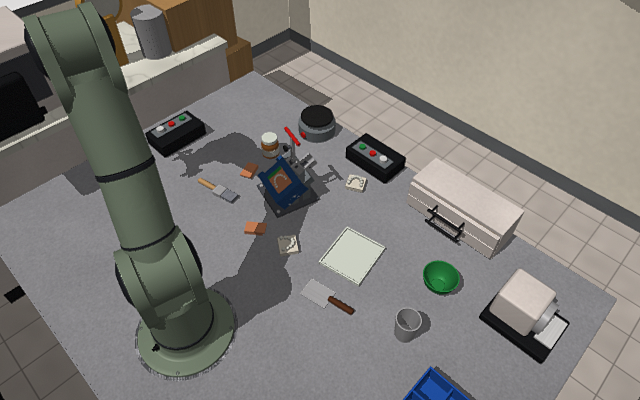

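View pics/top0.png

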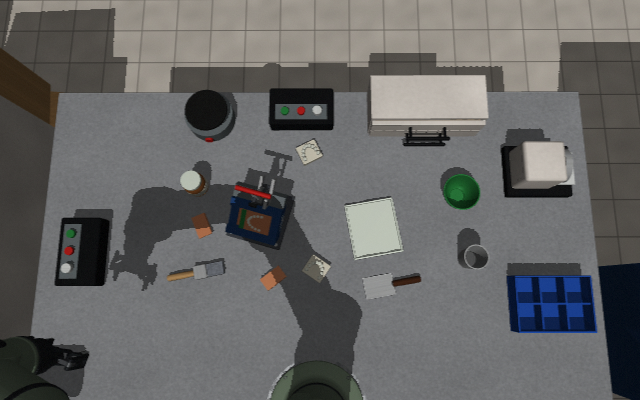

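The side view shows the nest at about (283,185), the red handle at (292,135) and the tray at (352,255). In the top view the nest is at (258,217), the handle at (252,192) and the tray at (374,228). I'll zoom in on the nest and tray.

```bash
python3 - <<'E'
import cv2
a=cv2.imread("pics/side0.png")[110:230,230:390]; b=cv2.imread("pics/top0.png")[140:260,170:330]
cv2.imwrite("pics/zs.png",cv2.resize(a,None,fx=5,fy=5,interpolation=cv2.INTER_CUBIC))
cv2.imwrite("pics/zt.png",cv2.resize(b,None,fx=5,fy=5,interpolation=cv2.INTER_CUBIC))
E
```

```text
(no output)
```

View pics/zs.png

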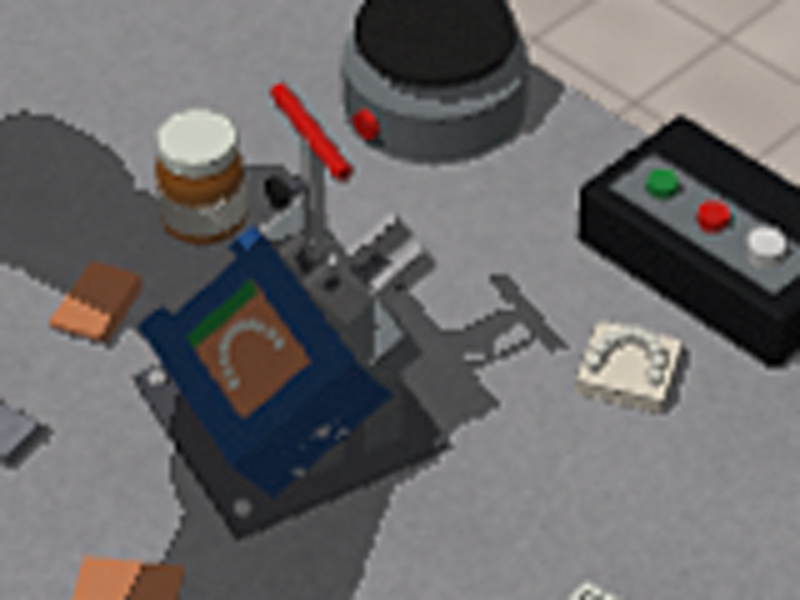

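View pics/zt.png

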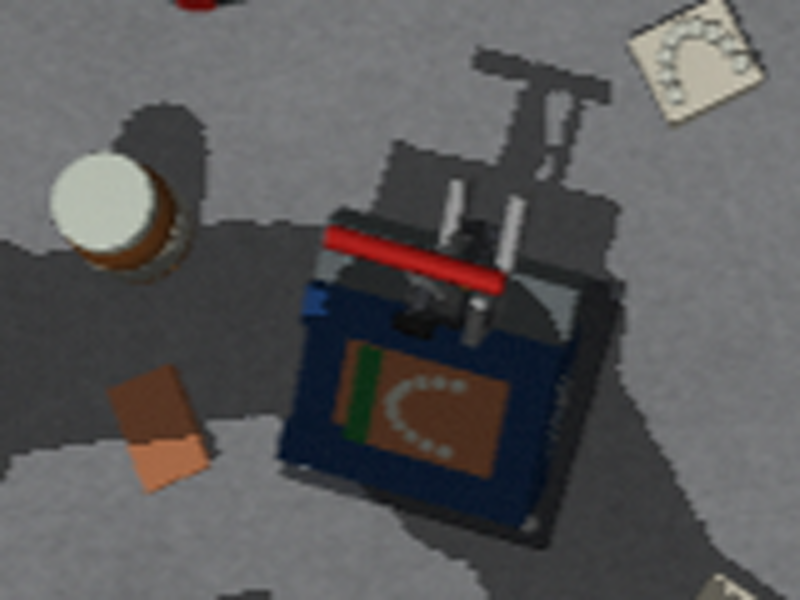

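```bash
cat > h.py <<'E'
import numpy as np, cv2
from cell import r, fingers, viewer, order
def cam(n):
    c=viewer.camera_model(n); R=cv2.Rodrigues(np.array(c["rvec"]))[0]; t=np.array(c["tvec"]).reshape(3,1)
    return np.array(c["mtx"]),R,t
def ray(n,uv):
    K,R,t=cam(n); d=R.T@np.linalg.inv(K)@np.array([uv[0],uv[1],1.]); return (-R.T@t).ravel(),d/np.linalg.norm(d)
def plane(n,uv,z):
    o,d=ray(n,uv); return o+d*(z-o[2])/d[2]
def proj(n,P):
    K,R,t=cam(n); return cv2.projectPoints(np.atleast_2d(np.array(P,float)),cv2.Rodrigues(R)[0],t,K,None)[0].reshape(-1,2)
def tri(a,b): # side uv, top uv -> point, gap
    o1,d1=ray("side",a);o2,d2=ray("top",b)
    s=np.linalg.lstsq(np.c_[d1,-d2],o2-o1,rcond=None)[0]
    p,q=o1+s[0]*d1,o2+s[1]*d2; return (p+q)/2,np.linalg.norm(p-q)
def snap(n,f,box=None,k=4):
    im=viewer.grab_frame(n)[:,:,::-1]; cv2.imwrite(f"pics/{f}_full.png",im)
    if box: x0,y0,x1,y1=box; im=cv2.resize(im[y0:y1,x0:x1],None,fx=k,fy=k,interpolation=cv2.INTER_CUBIC)
    cv2.imwrite(f"pics/{f}.png",im)
E
python3 - <<'E'
from h import *
box={"side":(230,110,390,230),"top":(215,170,330,260)}
for n in box:
    im=cv2.imread(f"pics/{n}0.png"); hsv=cv2.cvtColor(im,cv2.COLOR_BGR2HSV)
    H,S,V=cv2.split(hsv); roi=np.zeros(H.shape,bool); x0,y0,x1,y1=box[n]; roi[y0:y1,x0:x1]=1
    ms={"red":((H<4)|(H>176))&(S>180)&(V>90),"tan":(H>4)&(H<18)&(S>90)&(V>60),"green":(H>45)&(H<80)&(S>120)}
    for k,m in ms.items():
        cs,_=cv2.findContours((m&roi).astype(np.uint8),cv2.RETR_EXTERNAL,cv2.CHAIN_APPROX_NONE)
        for c in cs:
            if cv2.contourArea(c)<25: continue
            print(n,k,cv2.contourArea(c),cv2.minAreaRect(c),cv2.boxPoints(cv2.minAreaRect(c)).round(1).tolist(), cv2.approxPolyDP(c,2.2,True).reshape(-1,2).tolist())
E
```

```text
side red 51.5 ((291.3423156738281, 135.5115509033203), (21.224802017211914, 3.2451140880584717), 52.12501525878906) [[283.5, 128.10000610351562], [286.1000061035156, 126.0999984741211], [299.1000061035156, 142.89999389648438], [296.6000061035156, 144.89999389648438]] [[285, 127], [296, 144], [299, 143]]
side tan 132.5 ((255.5, 225.0), (8.0, 21.0), 90.0) [[245.0, 221.0], [266.0, 221.0], [266.0, 229.0], [245.0, 229.0]] [[245, 229], [265, 229], [266, 223], [247, 221]]
side tan 263.5 ((279.9000244140625, 180.6999969482422), (17.400001525878906, 17.400001525878906), 53.13010025024414) [[267.70001220703125, 179.0], [281.6000061035156, 168.5], [292.1000061035156, 182.39999389648438], [278.20001220703125, 192.89999389648438]] [[282, 169], [270, 179], [278, 192], [291, 182]]
side tan 155.0 ((248.99998474121094, 169.99998474121094), (11.648704528808594, 17.19570541381836), 33.6900634765625) [[239.39999389648438, 173.89999389648438], [248.89999389648438, 159.60000610351562], [258.6000061035156, 166.10000610351562], [249.10000610351562, 180.39999389648438]] [[248, 162], [240, 174], [251, 177], [
[... 879 characters left out ...]
482422]] [[235, 188], [270, 197], [269, 194], [236, 185]]
top tan 429.0 ((256.9422912597656, 222.21153259277344), (25.610090255737305, 19.032155990600586), 15.255120277404785) [[242.10000610351562, 228.0], [247.10000610351562, 209.6999969482422], [271.79998779296875, 216.39999389648438], [266.79998779296875, 234.8000030517578]] [[247, 210], [244, 228], [267, 234], [270, 216]]
top green 53.5 ((242.30770874023438, 218.46153259277344), (3.9223220348358154, 18.827144622802734), 11.309932708740234) [[238.5, 227.3000030517578], [242.1999969482422, 208.8000030517578], [246.10000610351562, 209.60000610351562], [242.39999389648438, 228.10000610351562]] [[243, 209], [239, 225], [242, 228], [245, 214]]
```

```bash
python3 - <<'E'
from h import *
P={}
for k,a,b in [("handle",(291.34,135.51),(252.75,191.64)),("h+",(284.9,127.3),(235.4,186.7)),("h-",(297.8,143.7),(270.1,196.6)),("tan",(279.9,180.7),(256.94,222.21)),("green",(273.88,172.36),(242.31,218.46))]:
    P[k],g=tri(a,b); print(k,P[k].round(4),"gap",round(g,4))
d=P["h+"]-P["h-"]; print("len",np.linalg.norm(d),np.degrees(np.arctan2(d[1],d[0])))
d=P["green"]-P["tan"]; print("len",np.linalg.norm(d),np.degrees(np.arctan2(d[1],d[0])))
# single-view tops
s,c=np.sin(np.pi/6),np.cos(np.pi/6)
zt=.075+.024*c
for n,a,b in [("top",(256.94,222.21),(242.31,218.46)),("side",(279.9,180.7),(273.88,172.36))]:
    p,q=plane(n,a,zt),plane(n,b,zt); print(n,p.round(4),q.round(4),np.linalg.norm(p-q),np.degrees(np.arctan2(*(q-p)[1::-1])))
print("expected z",zt,"handle z",.075+ s*(.078-.118*np.cos(2.1))+c*(.054+.118*np.sin(2.1)))
zh=.075+ s*(.078-.118*np.cos(2.1))+c*(.054+.118*np.sin(2.1))
for n,a,b in [("top",(235.4,186.7),(270.1,196.6)),("side",(284.9,127.3),(297.8,143.7))]:
    p,q=plane(n,a,zh),plane(n,b,zh); print(n,p.round(4),q.round(4),np.linalg.norm(p-q),np.degrees(np.arctan2(*(p-q)[1::-1])))
# tray
for n in("top","side"):
    im=cv2.imread(f"pics/{n}0.png"); H,S,V=cv2.split(cv2.cvtColor(im,cv2.COLOR_BGR2HSV))
    m=((V>170)&(S<40)); roi=np.zeros_like(m); 
    x0,y0,x1,y1=(330,185,415,270) if n=="top" else (310,220,395,295)
    roi[y0:y1,x0:x1]=1
    m=cv2.morphologyEx((m&roi).astype(np.uint8),cv2.MORPH_CLOSE,np.ones((5,5)))
    cs,_=cv2.findContours(m,cv2.RETR_EXTERNAL,cv2.CHAIN_APPROX_NONE); c_=max(cs,key=cv2.contourArea)
    ap=cv2.approxPolyDP(c_,3,True).reshape(-1,2); w=np.array([plane(n,u,.014) for u in ap])
    print(n,ap.tolist(),w.round(4).tolist(),np.linalg.norm(w-np.roll(w,1,0),axis=1),w.mean(0))
E
```

```text
handle [0.5752 0.1523 0.2851] gap 0.0002
h+ [0.5878 0.1957 0.285 ] gap 0.0002
h- [0.5622 0.109  0.2868] gap 0.0001
tan [0.5269 0.1692 0.0986] gap 0.0013
green [0.5373 0.211  0.1014] gap 0.0011
len 0.09045709933463848 73.53126277773026
len 0.04320594765876525 76.04513901279317
top [0.5268 0.17   0.0958] [0.5378 0.2124 0.0958] 0.0438082802490639 75.54374632568502
side [0.5291 0.1708 0.0958] [0.5411 0.215  0.0958] 0.04572465256916841 74.76984530034572
expected z 0.09578460969082653 handle z 0.2787635183314581
top [0.5892 0.1971 0.2788] [0.5639 0.11   0.2788] 0.09068165792817073 73.7983099050436
side [0.5926 0.2012 0.2788] [0.568  0.1155 0.2788] 0.08918755437463798 74.00257630120123
top [[390, 198], [345, 207], [355, 259], [402, 250]] [[0.614, -0.2255, 0.014], [0.5859, -0.0866, 0.014], [0.4269, -0.1153, 0.014], [0.4539, -0.2573, 0.014]] [0.16322791 0.14174657 0.1615683  0.14458887] [ 0.52015906 -0.17116797  0.014     ]
side [[347, 226], [319, 261], [358, 284], [384, 247]] [[0.5953, -0.0848, 0.014], [0.4294, -0.115, 0.014], [0.4538, -0.2583, 0.014], [0.6164, -0.2282, 0.014]] [0.1449088  0.16869135 0.1453655  0.1653841 ] [ 0.52373126 -0.17156233  0.014     ]
```

```bash
cat >> h.py <<'E'
def axes(psi):
    a=np.radians(psi); e=np.array([np.cos(a),np.sin(a),0]); y=np.array([-np.sin(a),np.cos(a),0]); u=np.array([0,0,1.])
    s,c=.5,np.sqrt(.75); return np.c_[c*e+s*u,y,-s*e+c*u]
def hl(q): a=2.1-q; return np.array([.078-.118*np.cos(a),-.015,.054+.118*np.sin(a)])
E
python3 - <<'E'
from h import *
for psi in(-15.5,-16):
  A=axes(psi)
  for nm,l,w in [("tan",(0,-.013,.024),{"top":(.5268,.17,.0958),"side":(.5291,.1708,.0958)}),("green",(0,.031,.024),{"top":(.5378,.2124,.0958),"side":(.5411,.215,.0958)}),("handle",hl(0),{"top":(.57655,.15355,.2788),"side":(.5803,.15835,.2788)})]:
    for n in w: print(psi,nm,n,(np.array(w[n])-A@np.array(l)).round(4))
E
```

```text
-15.5 tan top [0.5418 0.1793 0.075 ]
-15.5 tan side [0.5441 0.1801 0.075 ]
-15.5 green top [0.5411 0.1793 0.075 ]
-15.5 green side [0.5444 0.1819 0.075 ]
-15.5 handle top [0.5408 0.179  0.075 ]
-15.5 handle side [0.5446 0.1838 0.075 ]
-16 tan top [0.5419 0.1792 0.075 ]
-16 tan side [0.5442 0.18   0.075 ]
-16 green top [0.5408 0.1793 0.075 ]
-16 green side [0.5441 0.1819 0.075 ]
-16 handle top [0.5411 0.1793 0.075 ]
-16 handle side [0.5448 0.1841 0.075 ]
```

```bash
cat >> h.py <<'E'
O=np.array([.5425,.1798,.075]); PSI=-15.7
def N(l): return O+axes(PSI)@np.array(l,float)
def Rt(t,flip=1):  # tool z tilted t deg from down towards uphill; jaw across nest y
    a=np.radians(PSI); e=np.array([np.cos(a),np.sin(a),0]); u=np.array([0,0,1.]); t=np.radians(t)
    z=np.sin(t)*e-np.cos(t)*u; x=flip*np.array([-np.sin(a),np.cos(a),0]); return np.c_[x,np.cross(z,x),z]
E
python3 - <<'E'
from h import *
J=lambda p,R:(lambda q: None if q is None else np.round(q,0).tolist())(r.inverse_kinematics(p,R))
for f in(1,-1):
  for t in(0,15,30):
    R=Rt(t,f); print("tilt",t,"flip",f)
    for q in(0,1,2.1):
      b=N(hl(q)+[0,-.026,0]); print(" clamp",q,J(b+R[:,2]*.014,R), J(b-R[:,2]*.06,R))
    print(" press",J(N([0,.034,.01]),R),J(N([0,.034,.08]),R)); print(" grasp",J(N([0,-.027,.0225]),R),J(N([0,-.027,.12]),R))
E
```

```text
tilt 0 flip 1
 clamp 0 [-41.0, 27.0, 32.0, 97.0, -16.0, 60.0, -19.0] [-42.0, 24.0, 34.0, 91.0, -14.0, 70.0, -21.0]
 clamp 1 [-46.0, 22.0, 28.0, 112.0, -13.0, 49.0, -27.0] [-48.0, 17.0, 29.0, 107.0, -9.0, 58.0, -31.0]
 clamp 2.1 [-41.0, 33.0, 21.0, 118.0, -21.0, 32.0, -20.0] [-44.0, 26.0, 25.0, 115.0, -16.0, 42.0, -25.0]
 press [-40.0, 39.0, 19.0, 105.0, -19.0, 39.0, -26.0] [-46.0, 32.0, 23.0, 107.0, -17.0, 44.0, -29.0]
 grasp [-39.0, 36.0, 23.0, 111.0, -22.0, 37.0, -18.0] [-46.0, 25.0, 26.0, 113.0, -16.0, 45.0, -27.0]
tilt 15 flip 1
 clamp 0 [-48.0, 21.0, 32.0, 108.0, -4.0, 42.0, -32.0] [-51.0, 14.0, 32.0, 104.0, 2.0, 51.0, -37.0]
 clamp 1 [-56.0, 17.0, 29.0, 122.0, 4.0, 32.0, -48.0] [-59.0, 8.0, 28.0, 119.0, 10.0, 44.0, -54.0]
 clamp 2.1 [-50.0, 31.0, 23.0, 128.0, -3.0, 13.0, -43.0] [-56.0, 21.0, 28.0, 127.0, 3.0, 24.0, -50.0]
 press [-52.0, 37.0, 25.0, 115.0, -11.0, 20.0, -38.0] [-57.0, 29.0, 28.0, 117.0, -4.0, 27.0, -46.0]
 grasp [-47.0, 33.0, 24.0, 121.0, -9.0, 17.0, -36.0] [-56.0, 21.0, 28.0, 123.0, 2.0, 28.0, -48.0]
tilt 30 flip 1
 clamp 0 [-56.0, 17.0, 32.0, 118.0, 25.0, 27.0,
[... 1297 characters left out ...]
ress [-28.0, 34.0, -8.0, 114.0, 36.0, 27.0, 99.0] [-29.0, 27.0, -10.0, 116.0, 31.0, 33.0, 101.0]
 grasp [-25.0, 30.0, -6.0, 120.0, 37.0, 23.0, 102.0] [-27.0, 19.0, -8.0, 122.0, 27.0, 33.0, 108.0]
tilt 30 flip -1
 clamp 0 [-30.0, 15.0, -0.0, 117.0, 41.0, 33.0, 102.0] [-34.0, 8.0, 0.0, 116.0, 35.0, 41.0, 108.0]
 clamp 1 [-41.0, 14.0, 1.0, 130.0, 55.0, 30.0, 77.0] [-44.0, 5.0, -2.0, 128.0, 43.0, 40.0, 87.0]
 clamp 2.1 [-52.0, 31.0, 14.0, 136.0, 100.0, 18.0, 25.0] [-49.0, 19.0, 4.0, 136.0, 72.0, 26.0, 53.0]
 press [-50.0, 36.0, 12.0, 123.0, 76.0, 18.0, 51.0] [-47.0, 26.0, 3.0, 125.0, 63.0, 27.0, 63.0]
 grasp [-48.0, 32.0, 15.0, 130.0, 91.0, 16.0, 39.0] [-44.0, 18.0, 2.0, 131.0, 62.0, 28.0, 66.0]
```

```bash
python3 - <<'E'
from h import *
R=Rt(10,-1); b=N(hl(0)+[0,-.026,0])
r.move_ptp(np.array([.42,.33,.42]),R); print(r.read_time(), r.read_q())
r.move_ptp(b-R[:,2]*.07,R); print(r.read_time(),r.read_q(),r.read_ft_force())
fingers.gripper_to(.045,30)
r.move_straight(b-R[:,2]*.025,max_speed=.1); print(r.read_time(),r.read_eef_pos(),b)
snap("side","s1",(230,60,390,200),5); snap("top","t1",(170,140,330,260),5)
E
```

```text
1.925 [-39.93109433  10.28032148 -12.24593956  93.3654355   11.9115152
  73.09309128 109.24840135]
2.9167 [-20.50790297  14.71609841  -3.05991684  97.84756481   8.1165487
  59.87585322 137.36520748] [-0.24544601  0.36569768 -0.75768125]
3.9917 [0.56703652 0.13042806 0.30372543] [0.57107921 0.12917783 0.27876352]
```

View pics/s1.png

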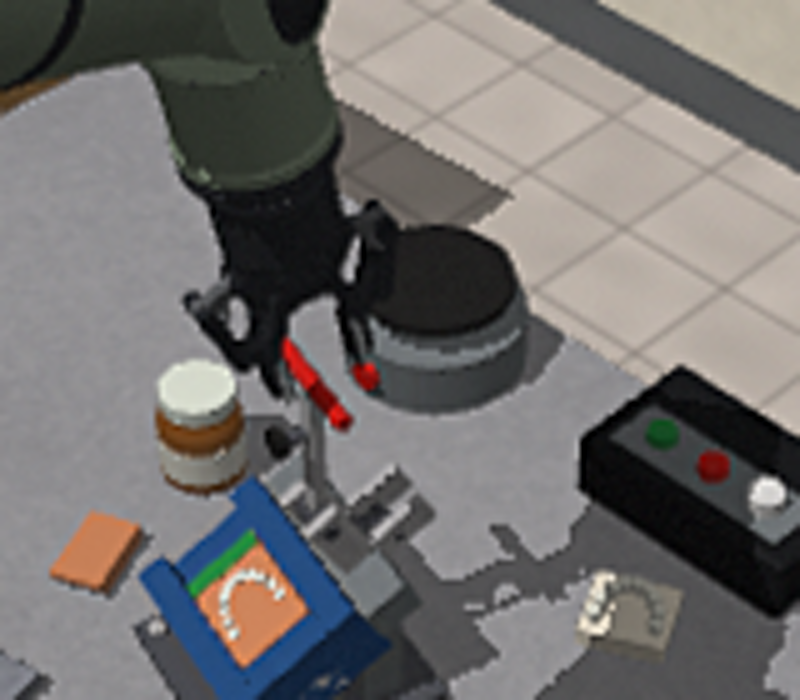

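View pics/t1.png

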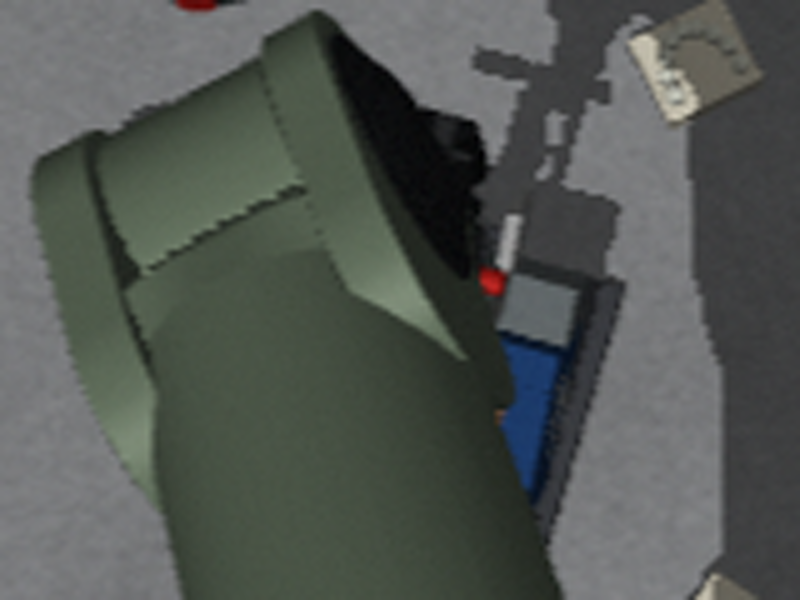

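```bash
python3 - <<'E'
from h import *
R=Rt(10,-1); b=N(hl(0)+[0,-.026,0]); p=r.read_eef_pos()
im=cv2.imread("pics/s1.png")
def z(P): return tuple(int(v) for v in ((proj("side",P)[0]-[230,60])*5+2.5))
for P,c in[(p,(255,255,0)),(b,(0,255,0)),(p+R[:,1]*.0225-R[:,2]*.003,(255,0,255)),(p-R[:,1]*.0225-R[:,2]*.003,(0,255,255)),(N(hl(0)),(255,255,255)),(N([.03,.038,.024]),(255,255,255)),(N([-.03,-.05,.024]),(255,255,255))]: cv2.circle(im,z(P),4,c,-1)
cv2.imwrite("pics/s1a.png",im[200:550,150:500].repeat(2,0).repeat(2,1)[:600])
E
```

```text
(no output)
```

View pics/s1a.png

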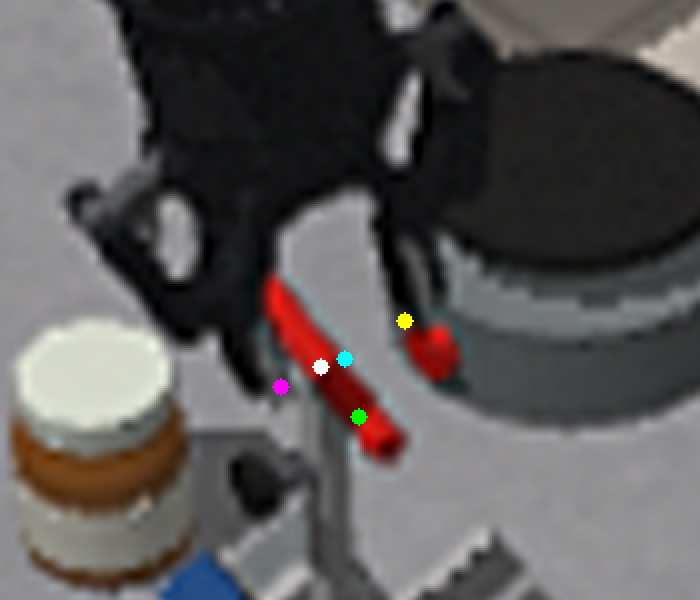

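```bash
python3 - <<'E'
from h import *
R=Rt(10,-1); b=N(hl(0)+[0,-.026,0])
print(r.move_straight(b+R[:,2]*.014,max_speed=.08,f_stop=10)); f0=r.read_ft_force()
fingers.gripper_to(.0,30); r.wait(.1)
print(r.read_time(),r.read_width(),f0,r.read_ft_force(),r.read_eef_pos())
snap("side","s2",(250,90,330,170),8)
E
```

```text
False
5.2167 0.011753729872180858 [-0.08147749  0.14628633 -0.47308134] [-4.01302043 -1.22265918  6.57212866] [0.5734228  0.12863425 0.26541688]
```

View pics/s2.png

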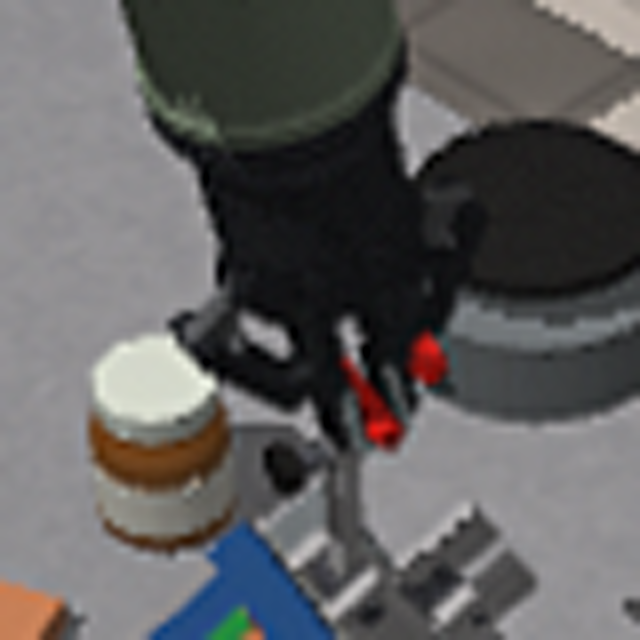

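```bash
cat >> h.py <<'E'
def arc(qs,off,R,dep=.014,speed=.12,lim=40,corr=np.zeros(3)):
    A=axes(PSI)
    for q in qs:
        r.move_straight(N(hl(q)+[0,off,0])+R[:,2]*dep+corr,max_speed=speed)
        a=2.1-q; rad=A@np.array([-np.cos(a),0,np.sin(a)]); tan=A@np.array([-np.sin(a),0,-np.cos(a)])
        f=r.read_ft_force(); print(round(q,2),"rad",round(f@rad,1),"tan",round(f@tan,1),"y",round(f@A[:,1],1),"w",round(r.read_width()*1e3,1),round(r.read_time(),2))
        if np.linalg.norm(f)>lim: print("LIMIT"); return q
    return qs[-1]
E
python3 - <<'E'
from h import *
arc([.2,.4,.6,.8],-.026,Rt(10,-1))
E
```

```text
0.2 rad 6.7 tan -6.3 y -1.2 w 11.7 5.62
0.4 rad 9.3 tan -6.4 y -1.6 w 11.8 5.97
0.6 rad 9.5 tan -6.2 y -1.8 w 11.8 6.32
0.8 rad 4.7 tan -2.3 y -0.1 w 11.6 6.67
```

```bash
python3 - <<'E'
from h import *
arc([1.0,1.2,1.4,1.6,1.75,1.9,2.0],-.026,Rt(10,-1),lim=30)
snap("side","s3",(230,100,350,220),5)
E
```

```text
1.0 rad 0.1 tan -0.4 y 1.4 w 11.8 7.02
1.2 rad 0.0 tan 2.5 y 2.0 w 11.9 7.37
1.4 rad 0.2 tan 4.3 y 1.9 w 11.8 7.72
1.6 rad 1.6 tan 5.7 y 2.4 w 12.0 8.07
1.75 rad 1.4 tan 5.3 y 0.6 w 12.0 8.37
1.9 rad 2.9 tan 5.7 y 0.8 w 11.9 8.67
2.0 rad 4.0 tan 3.8 y -0.4 w 11.8 8.92
```

View pics/s3.png

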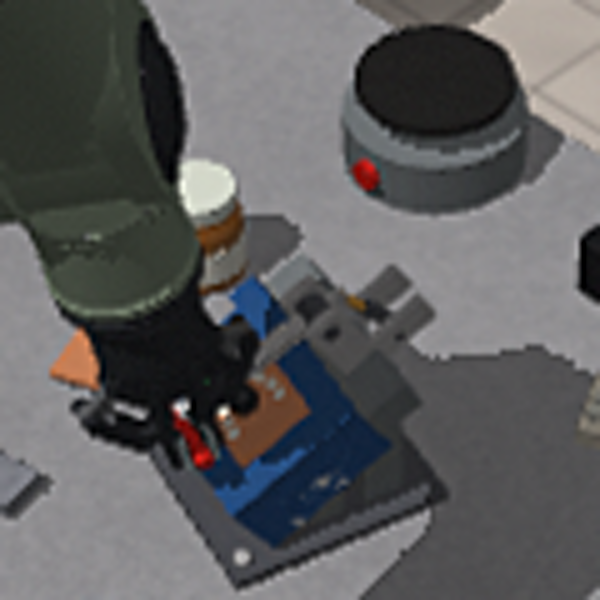

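```bash
python3 - <<'E'
from h import *
R=Rt(10,-1)
print(r.move_straight(N(hl(2.09)+[0,-.026,0])+R[:,2]*.014,max_speed=.04,f_stop=10),r.read_ft_force())
fingers.gripper_to(.024,30); r.wait(.2); print(r.read_width(),r.read_ft_force(),r.read_time())
snap("side","s4",(240,140,320,220),7)
r.wait(2.3); print(r.read_time())
E
```

```text
False [-2.82904146  0.0990634  -6.97105652]
0.024219991682702224 [ 0.60308661  0.12380487 -0.15156505] 9.8583
12.2083
```

View pics/s4.png

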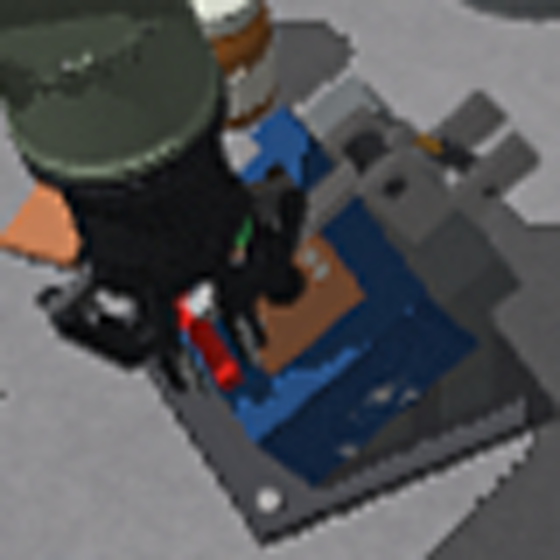

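```bash
python3 - <<'E'
from h import *
R=Rt(10,-1)
fingers.gripper_to(0,30); print(r.read_width(),r.read_ft_force())
arc([1.95,1.75,1.55,1.35,1.15,.95,.75,.55,.35,.15,.04],-.026,R,speed=.14)
fingers.gripper_to(.045,30); r.wait(.2); print(r.read_ft_force())
b=N(hl(0)+[0,-.026,0]); r.move_straight(b-R[:,2]*.06,max_speed=.15)
R2=Rt(30,-1); print(r.read_time(), r.read_q())
p=N([0,.034,.024]); 
r.move_ptp(N([-.03,.034,.15]),R2); print(r.read_time(),r.read_q())
snap("side","s5",(230,100,350,220),5); snap("top","t5",(170,140,330,260),5)
E
```

```text
0.011289702550750534 [ 3.17175039 -1.51901777  1.98274967]
1.95 rad -2.8 tan 6.7 y -1.1 w 11.7 12.72
1.75 rad -2.1 tan 7.5 y 1.3 w 11.7 13.04
1.55 rad 4.7 tan 5.1 y 3.6 w 11.9 13.36
1.35 rad 16.7 tan 6.3 y 3.4 w 11.2 13.68
1.15 rad 36.4 tan 7.9 y 2.5 w 11.4 13.99
0.95 rad 69.6 tan 9.2 y -3.1 w 12.0 14.31
LIMIT
[-2.0071148  -0.02212639  0.01962985]
16.0583 [-20.40545107  15.30936553  -2.88981162  98.64232373   8.21440484
  58.56408416 137.34924489]
17.2167 [-56.38395702  18.83939299   5.35309263 127.27968346  52.81751847
  33.03281453  67.77460159]
```

View pics/s5.png

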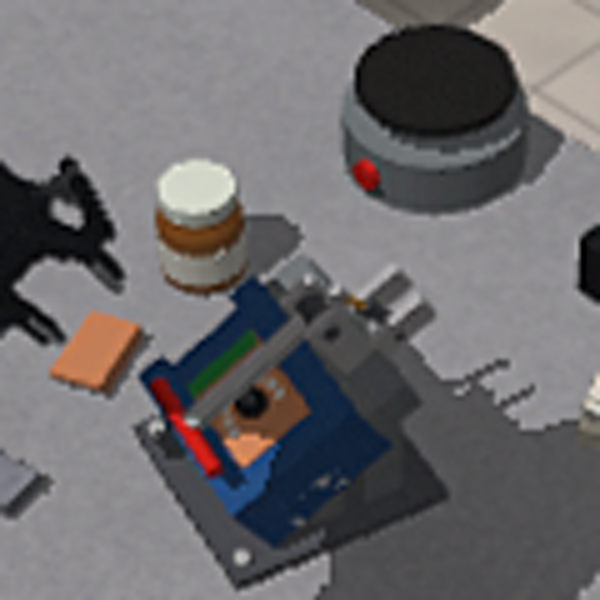

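View pics/t5.png

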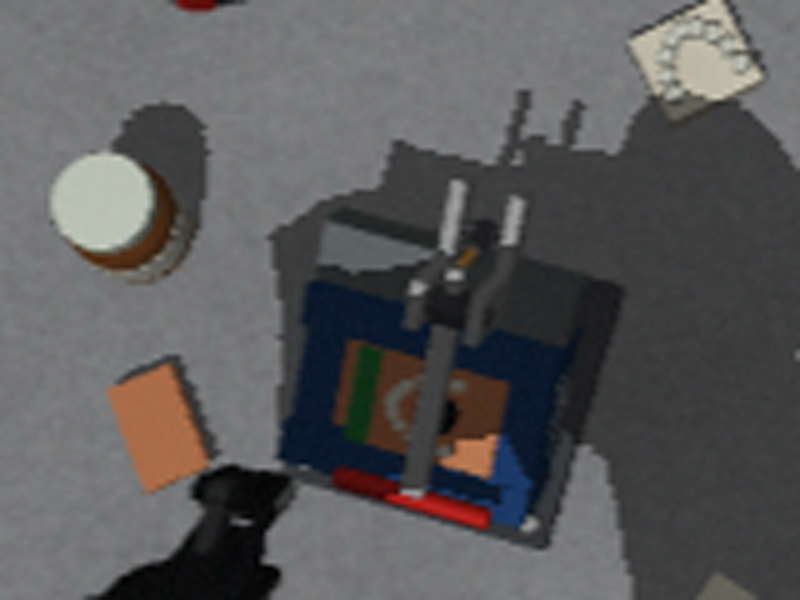

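The clamp did not go back. The pinched bar bound radially, my limit triggered, and the script still released the bar, so the clamp snapped shut again (red bar in the side zoom at (160,380)-(215,475)). I'll measure the bar and swing it back again with force compliance.

```bash
python3 - <<'E'
from h import *
C={}
for n,(x0,y0,x1,y1) in {"side":(255,170,285,200),"top":(230,225,275,250)}.items():
    im=cv2.imread(f"pics/{n[0]}5_full.png"); H,S,V=cv2.split(cv2.cvtColor(im,cv2.COLOR_BGR2HSV))
    m=((H<4)|(H>176))&(S>150)&(V>70); q=np.zeros_like(m); q[y0:y1,x0:x1]=1
    ys,xs=np.nonzero(m&q); rc=cv2.minAreaRect(np.c_[xs,ys].astype(np.float32)); C[n]=rc[0]; print(n,rc,proj(n,N(hl(2.1)))[0])
print(tri(C["side"],C["top"]),N(hl(2.1)),N(hl(2.0)))
print(plane("side",C["side"],N(hl(2.1))[2]),plane("top",C["top"],N(hl(2.1))[2]))
E
```

```text
side ((266.7307434082031, 184.8461456298828), (21.0786075592041, 3.0508511066436768), 56.3099365234375) [266.63386657 185.5204153 ]
top ((252.20753479003906, 239.27359008789062), (31.592926025390625, 4.258177280426025), 15.945395469665527) [251.91199881 238.55937813]
(array([0.47692685, 0.17947697, 0.10874563]), np.float64(0.0015775491981563537)) [0.4790997  0.18203971 0.10176537] [0.47392076 0.18349544 0.1122622 ]
[0.48137158 0.18412013 0.10176537] [0.47706589 0.18113974 0.10176537]
```

```bash
cat >> h.py <<'E'
def arcc(qs,off,R,dep=.014,speed=.12,lim=45,g=5e-5):
    A=axes(PSI); corr=np.zeros(3)
    for q in qs:
        r.move_straight(N(hl(q)+[0,off,0])+R[:,2]*dep+corr,max_speed=speed)
        a=2.1-q; rad=A@np.array([-np.cos(a),0,np.sin(a)]); tan=A@np.array([-np.sin(a),0,-np.cos(a)])
        f=r.read_ft_force(); corr=corr+rad*np.clip((f@rad)*g,-.002,.002)
        print(round(q,2),"rad",round(f@rad,1),"tan",round(f@tan,1),"y",round(f@A[:,1],1),"corr",(corr*1e3).round(1),round(r.read_time(),2))
        if np.linalg.norm(f)>lim: raise SystemExit("LIMIT")
E
python3 - <<'E'
from h import *
R=Rt(10,-1); b=N(hl(2.1)+[0,-.026,0])
fingers.gripper_to(.035,20)
r.move_ptp(b-R[:,2]*.05,R); print(r.read_time())
print(r.move_straight(b+R[:,2]*.016,max_speed=.1,f_stop=8))
f=r.read_ft_force(); fingers.gripper_to(0,20); print(r.read_width(),f,r.read_ft_force(),r.read_time())
arcc([1.98,1.85,1.7,1.55,1.4],-.026,R,dep=.016)
E
```

```text
18.4417
False
0.011865362281730676 [-0.33290514  0.18579419 -0.07483446] [-2.6144302   0.40607348  6.99611203] 19.5667
1.98 rad -0.3 tan 7.1 y 1.6 corr [ 0. -0.  0.] 19.83
1.85 rad -1.5 tan 6.9 y 3.4 corr [ 0.1 -0.   0. ] 20.11
1.7 rad 1.6 tan 7.1 y 4.5 corr [ 0. -0.  0.] 20.41
1.55 rad 6.1 tan 6.2 y 4.9 corr [-0.3  0.1  0. ] 20.71
1.4 rad 10.7 tan 7.0 y 5.5 corr [-0.8  0.2  0.1] 21.01
```

```bash
sed -i 's/lim=45,g=5e-5)/lim=45,g=5e-5,c0=(0,0,0))/; s/A=axes(PSI); corr=np.zeros(3)/A=axes(PSI); corr=np.array(c0,float)/' h.py; python3 - <<'E'
from h import *
R=Rt(10,-1)
arcc([1.3,1.2,1.1,1.0],-.026,R,dep=.016,g=1.2e-4,lim=35,c0=(-.0012,.0003,.0002))
print(r.read_eef_pos())
snap("side","s6",(230,80,350,200),5)
E
```

```text
1.3 rad 11.1 tan 4.8 y 5.1 corr [-2.4  0.6  0.6] 21.26
1.2 rad 8.7 tan 4.2 y 4.4 corr [-3.4  0.9  0.9] 21.51
1.1 rad 9.8 tan 3.4 y 3.8 corr [-4.4  1.2  1.5] 21.76
1.0 rad 10.7 tan 3.0 y 2.9 corr [-5.4  1.5  2.2] 22.01
[0.47303968 0.1568798  0.21031747]
```

View pics/s6.png

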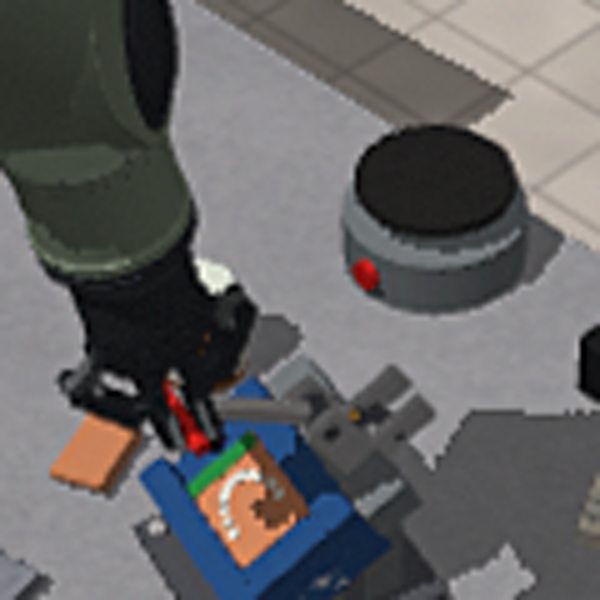

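```bash
python3 - <<'E'
from h import *
from scipy.optimize import brentq
R=r.read_tool_rot(); p=r.read_eef_pos()
for s in(-.002,0,.002):
    f=lambda q:(N(hl(q)+[0,-.026,0])-p)@R[:,1]-s
    try:
        q=brentq(f,.5,2.0); print(q,"depth behind TCP",-(N(hl(q)+[0,-.026,0])-p)@R[:,2])
    except Exception as e: print(e,f(.5),f(1.),f(1.5),f(2))
im=cv2.imread("pics/s6_full.png"); H,S,V=cv2.split(cv2.cvtColor(im,cv2.COLOR_BGR2HSV))
m=((H<4)|(H>176))&(S>150)&(V>70); q_=np.zeros_like(m); q_[150:180,255:285]=1
ys,xs=np.nonzero(m&q_); print(cv2.boxPoints(cv2.minAreaRect(np.c_[xs,ys].astype(np.float32))))
for q in(.9,1,1.1,1.2,1.3,1.4): print(q,proj("side",N(hl(q)+[0,-.046,0]))[0])
print("tcp",proj("side",p)[0])
E
```

```text
1.0373442715219554 depth behind TCP 0.01103305248717343
1.0636835408909768 depth behind TCP 0.0086541212190622
1.090899365521701 depth behind TCP 0.006141575898642394
[[261.80002 157.6    ]
 [265.00003 156.     ]
 [271.40005 168.79999]
 [268.20004 170.4    ]]
0.9 [272.74663795 165.29681933]
1 [270.96673843 168.21370344]
1.1 [269.49601774 171.14166839]
1.2 [268.34796365 174.04696418]
1.3 [267.53159565 176.89688656]
1.4 [267.05150853 179.66024918]
tcp [267.8233085  167.81220842]
```

```bash
python3 - <<'E'
from h import *
R=Rt(10,-1)
fingers.gripper_to(0,60); print(r.read_ft_force())
arcc([.98,.9,.8,.7],-.026,R,dep=.0088,g=1e-4,lim=45)
snap("side","s7",(230,80,350,200),5)
E
```

```text
[-9.84820505  6.33187176  4.77685587]
0.98 rad 17.3 tan 0.2 y 1.6 corr [-1.4  0.4  1. ] 22.52
0.9 rad 4.4 tan -2.9 y 2.2 corr [-1.7  0.5  1.3] 22.77
0.8 rad 7.3 tan -3.3 y 1.7 corr [-2.2  0.6  1.8] 23.02
0.7 rad 7.7 tan -4.1 y 0.3 corr [-2.7  0.8  2.3] 23.27
```

View pics/s7.png

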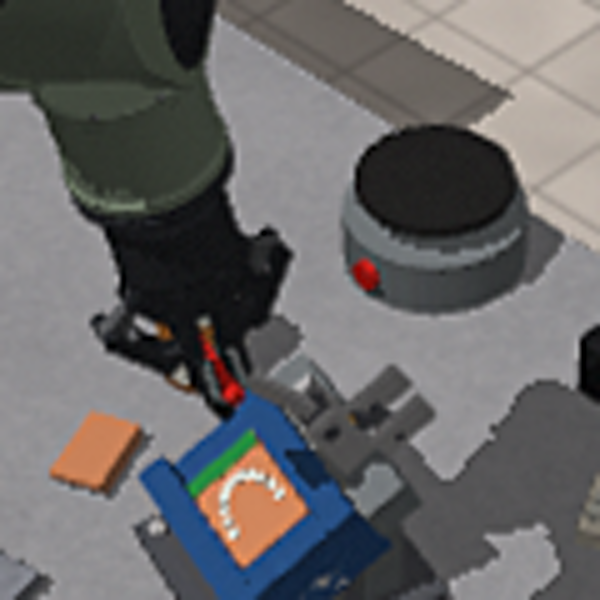

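```bash
python3 - <<'E'
from h import *
R=Rt(10,-1)
arcc([.55,.4,.25,.12,.03],-.026,R,dep=.0088,g=8e-5,lim=45,c0=(-.003,.0009,.0026))
fingers.gripper_to(.05,20); r.wait(.3); print(r.read_ft_force())
p=r.read_eef_pos(); r.move_straight(p-R[:,2]*.06,max_speed=.2)
R2=Rt(30,-1)
r.move_ptp(N([-.03,.034,.15]),R2); print(r.read_time(),r.read_q())
snap("side","s8",(230,90,350,210),5); snap("top","t8",(170,140,330,260),5)
E
```

```text
0.55 rad -3.3 tan -2.8 y 3.0 corr [-2.9  0.9  2.4] 23.62
0.4 rad 0.9 tan -6.5 y 2.4 corr [-2.9  0.9  2.4] 23.93
0.25 rad -1.9 tan -3.6 y 4.4 corr [-2.9  0.9  2.3] 24.23
0.12 rad -5.1 tan -2.5 y 5.0 corr [-2.8  0.8  1.9] 24.5
0.03 rad -5.5 tan -4.6 y 4.3 corr [-2.8  0.8  1.5] 24.75
[-1.08463374 -0.27408731 -0.1274109 ]
27.1083 [-53.69297236  18.79257869   2.10041203 127.15336625  53.87423414
  34.0025456   66.80945807]
```

View pics/s8.png

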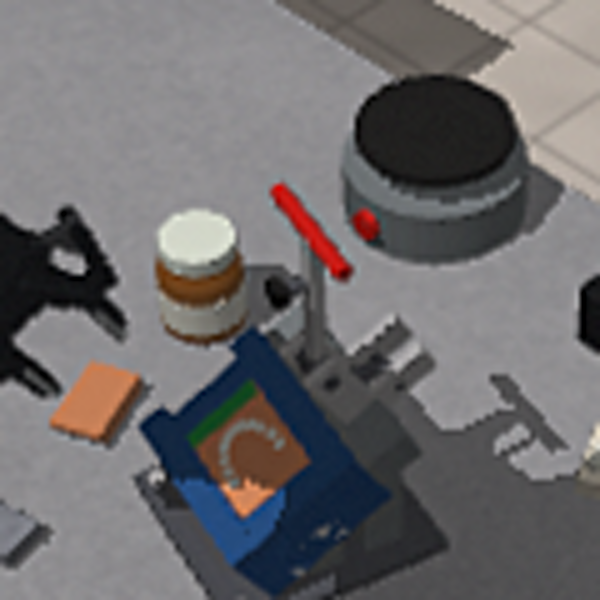

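View pics/t8.png

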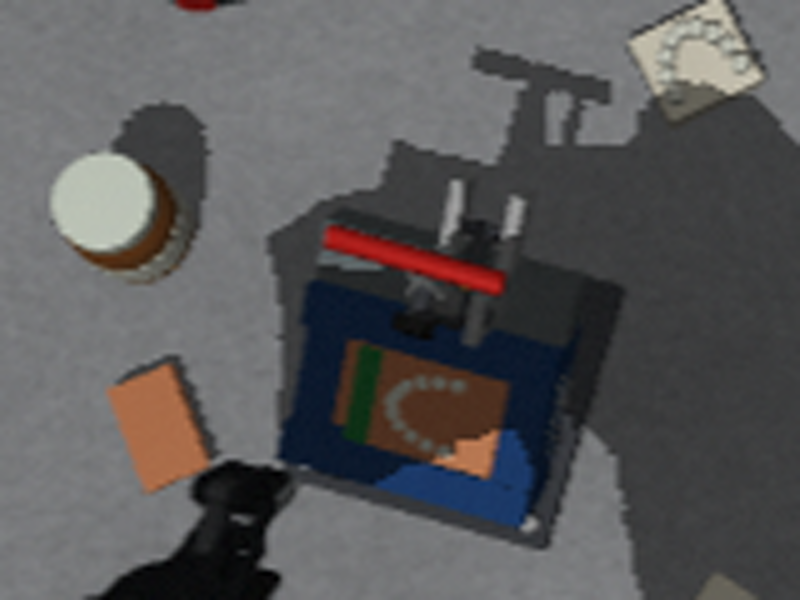

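The clamp is fully back: the bar is at the same pixels as at the start, (235,187)-(270,197) in the top view. The plate is seated. Next I'll press the green end.

```bash
python3 - <<'E'
from h import *
R=Rt(30,-1)
fingers.gripper_to(0,20)
r.move_ptp(N([0,.034,.06]),R); print(r.read_time(),r.read_q().round(1))
print(r.move_straight(N([0,.034,.030]),max_speed=.1,f_stop=8),r.read_time())
hit=r.move_straight(N([0,.034,.005]),max_speed=.05,f_stop=8)
p=r.read_eef_pos(); print(hit,axes(PSI).T@(p-O),r.read_ft_force(),r.read_time())
snap("side","s9",(230,110,350,230),5)
E
```

```text
28.2083 [-49.7  29.2   8.  124.4  65.4  23.8  60.8]
False 28.6583
True [0.0002502  0.03486638 0.0105127 ] [-14.14248395   1.15207159  24.94299498] 29.0917
```

View pics/s9.png

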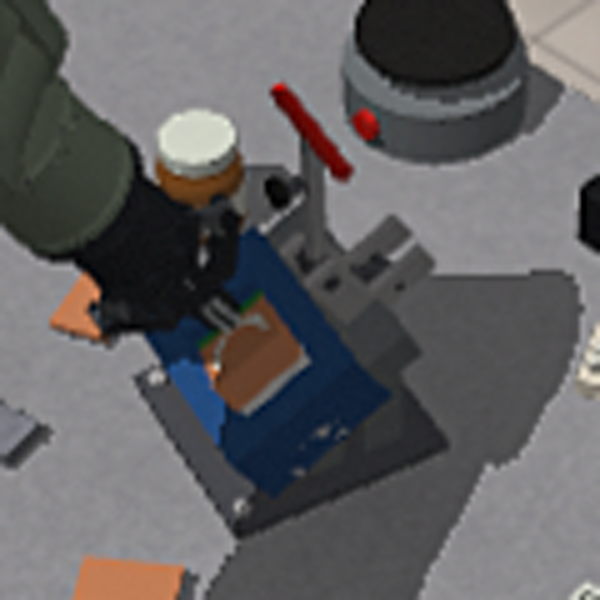

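```bash
python3 - <<'E'
from h import *
R=Rt(30,-1)
r.move_straight(N([0,.034,.075]),max_speed=.15)
r.move_straight(N([-.01,-.027,.11]),max_speed=.2)
fingers.gripper_to(.085,30); print(r.read_time(),r.read_q().round(1),r.read_width())
for n in("side","top"): snap(n,"u"+n,(230,110,350,230) if n=="side" else (200,160,320,260),5)
for z in(.06,.0225): print(r.inverse_kinematics(N([0,-.027,z]),R))
E
```

```text
31.0167 [-49.9  19.9   8.3 132.4  64.7  24.8  62.6] 0.08506875390345393
[-48.83971162  26.80666588  12.45500635 130.93392761  76.7339623
  18.89593794  52.70820935]
[-48.43578752  32.28647457  14.95979025 130.02144971  91.11378785
  15.5276444   38.72676824]
```

View pics/uside.png

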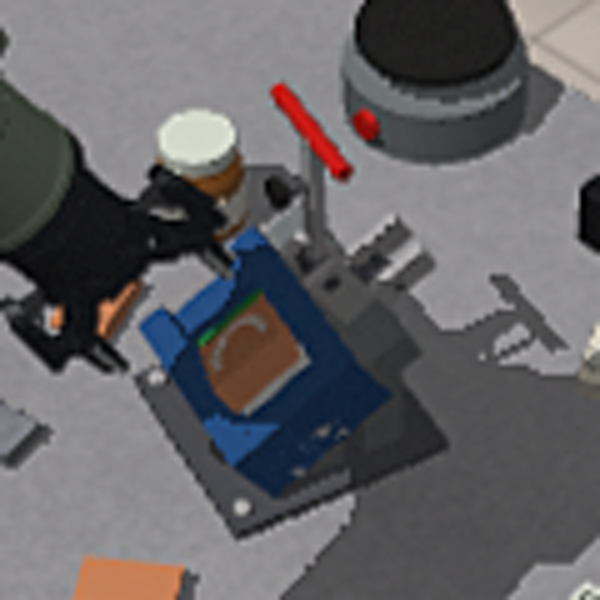

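View pics/utop.png

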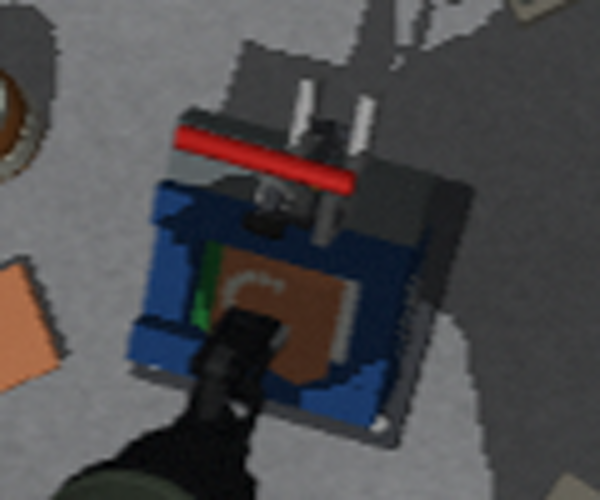

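```bash
python3 - <<'E'
from h import *
for n,x0,y0 in(("top",200,160),("side",230,110)):
    im=cv2.imread(f"pics/u{n}.png")
    for x in(-.03,.03):
        for y,z in((-.0434,.0245),(-.0314,.0453)):
            p=(proj(n,N([x,y,z]))[0]-[x0,y0])*5+2.5; cv2.circle(im,tuple(int(v) for v in p),3,(0,255,255),-1)
    cv2.imwrite(f"pics/v{n}.png",im[200:430,150:400].repeat(2,0).repeat(2,1))
E
```

```text
(no output)
```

View pics/vtop.png

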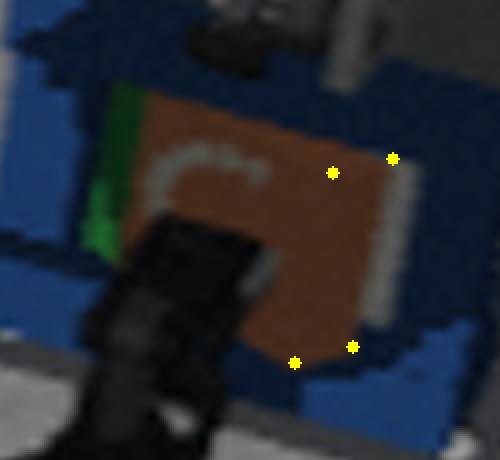

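View pics/vside.png

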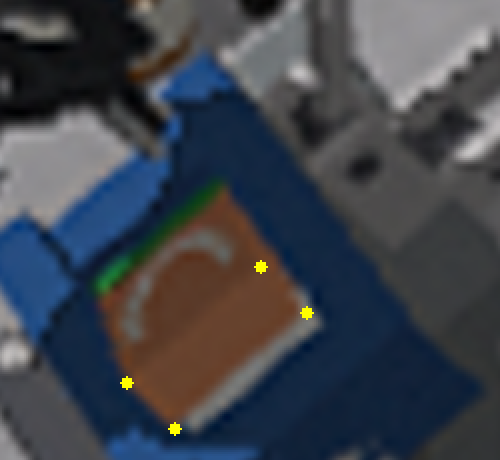

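The projected corners of the plate tipped 30 deg match the picture within about 1 px, so the plate is fully tipped. I'll grasp it now.

```bash
python3 - <<'E'
from h import *
R=Rt(30,-1)
print(r.move_straight(N([0,-.027,.060]),max_speed=.15,f_stop=10))
print(r.move_straight(N([0,-.027,.0235]),max_speed=.06,f_stop=8),axes(PSI).T@(r.read_eef_pos()-O),r.read_time())
snap("side","g1",(230,110,350,230),5); 
fingers.gripper_to(.05,40); print(r.read_width(),r.read_ft_force(),r.read_time())
snap("side","g2",(230,110,350,230),5)
E
```

```text
False
False [ 0.0001248  -0.02677823  0.02398784] 32.3667
0.058730416835330146 [-2.1829428   1.47056926  3.53310118] 32.7667
```

View pics/g2.png

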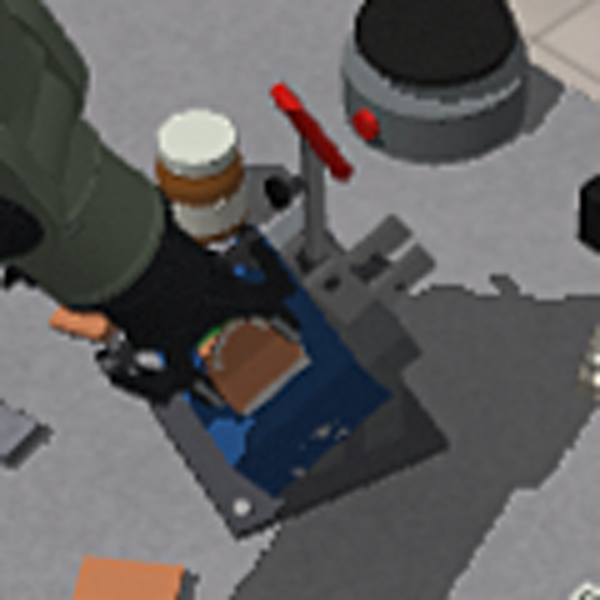

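```bash
python3 - <<'E'
from h import *
fingers.gripper_to(.05,70); print(r.read_width())
A=axes(PSI)
print(r.move_straight(N([0,-.0268,.045]),max_speed=.06),r.read_ft_force())
r.move_straight(N([0,-.0268,.125]),max_speed=.15); print(r.read_ft_force(),r.read_width(),r.read_time(),r.read_q().round(1))
snap("side","l1",(200,60,360,220),4);snap("top","l1t",(180,140,330,270),4)
# place planning
Rp=A@cv2.Rodrigues(np.radians(np.array([-30.,0,0])))[0]   # tipped plate axes, world
Rtool=Rt(30,-1); 
o_pl=N([0,-.001,0])+A@(cv2.Rodrigues(np.radians(np.array([-30.,0,0])))[0]@np.array([0,.001,0]))
tg=N([.0001,-.0268,.0240]); rel=Rp.T@(tg-o_pl); RR=Rp.T@Rtool
print("rel tcp in plate",rel, Rp[:,2])
np.savez("g.npz",rel=rel,RR=RR)
tc=np.array([.522,-.1714,0])
for yaw in range(0,360,15):
    c,s=np.cos(np.radians(yaw)),np.sin(np.radians(yaw)); Rd=np.array([[c,-s,0],[s,c,0],[0,0,1.]])
    o=tc+[0,0,.006]; ps=[]
    for dz in(0,.12):
        q=r.inverse_kinematics(o+[0,0,dz]+Rd@rel,Rd@RR); ps.append(None if q is None else np.round(q).tolist())
    if all(ps): print(yaw,ps)
E
```

```text
0.05797607972799294
False [ 0.22658787 -0.14373565 -1.33735254]
[-0.57859853  0.05827749 -1.4945911 ] 0.058282504592924465 34.225 [-50.3  17.7   8.9 131.4  59.3  26.3  68.9]
rel tcp in plate [ 1.00000000e-04 -3.53434554e-02  7.88460969e-03] [-0.28155753  0.5985193   0.75      ]
0 [[3.0, 63.0, 46.0, 98.0, -67.0, 77.0, -99.0], [-6.0, 66.0, 70.0, 97.0, -71.0, 98.0, -97.0]]
15 [[-3.0, 72.0, 58.0, 92.0, -69.0, 89.0, -88.0], [-7.0, 68.0, 70.0, 91.0, -66.0, 101.0, -89.0]]
30 [[-8.0, 81.0, 70.0, 86.0, -72.0, 100.0, -76.0], [-8.0, 69.0, 70.0, 85.0, -62.0, 103.0, -80.0]]
45 [[-10.0, 82.0, 70.0, 82.0, -67.0, 99.0, -68.0], [-10.0, 70.0, 70.0, 81.0, -57.0, 103.0, -71.0]]
60 [[-13.0, 82.0, 70.0, 80.0, -62.0, 97.0, -59.0], [-13.0, 71.0, 70.0, 78.0, -52.0, 102.0, -61.0]]
75 [[-17.0, 82.0, 70.0, 79.0, -57.0, 94.0, -49.0], [-17.0, 71.0, 70.0, 78.0, -48.0, 99.0, -51.0]]
90 [[-21.0, 82.0, 70.0, 80.0, -54.0, 90.0, -39.0], [-21.0, 71.0, 70.0, 79.0, -44.0, 94.0, -41.0]]
105 [[-23.0, 74.0, 58.0, 84.0, -40.0, 77.0, -36.0], [-26.0, 70.0, 70.0, 83.0, -40.0, 88.0, -30.0]]
120 [[-29.0, 73.0, 58.0, 88.0, -37.0, 6
[... 850 characters left out ...]
.0]]
255 [[36.0, 44.0, -32.0, 138.0, 143.0, 35.0, -50.0], [22.0, 22.0, -14.0, 137.0, 139.0, 11.0, -52.0]]
270 [[53.0, 48.0, -43.0, 136.0, 143.0, 28.0, -24.0], [57.0, 29.0, -48.0, 134.0, 108.0, 12.0, 4.0]]
285 [[55.0, 46.0, -38.0, 131.0, 160.0, 13.0, -23.0], [73.0, 38.0, -63.0, 129.0, 70.0, 15.0, 63.0]]
300 [[75.0, 59.0, -61.0, 124.0, 85.0, 21.0, 76.0], [76.0, 41.0, -62.0, 123.0, 33.0, 19.0, 117.0]]
315 [[69.0, 54.0, -50.0, 117.0, 32.0, 18.0, 141.0], [82.0, 53.0, -73.0, 116.0, 39.0, 36.0, 128.0]]
330 [[79.0, 73.0, -74.0, 109.0, 55.0, 47.0, 137.0], [2.0, 44.0, 46.0, 112.0, -68.0, 68.0, -122.0]]
345 [[10.0, 55.0, 34.0, 105.0, -67.0, 64.0, -109.0], [-3.0, 54.0, 58.0, 104.0, -68.0, 84.0, -110.0]]
```

View pics/l1.png

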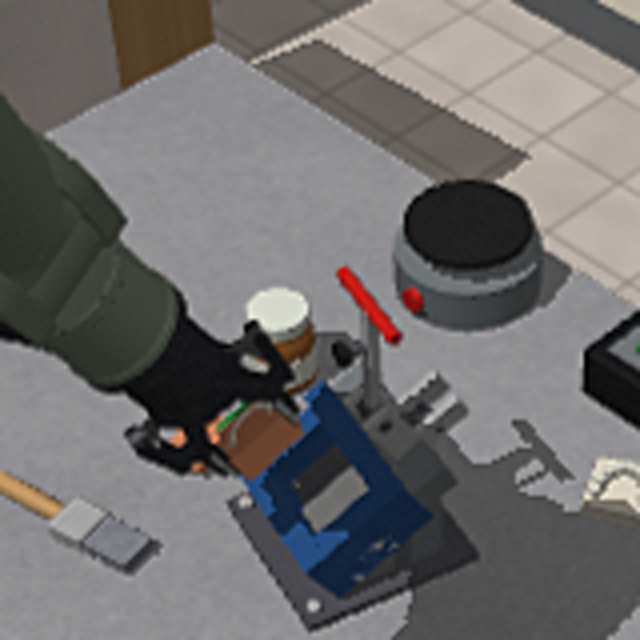

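```bash
python3 - <<'E'
from h import *
g=np.load("g.npz"); rel,RR=g["rel"],g["RR"]
print(r.read_eef_pos())
p=r.read_eef_pos(); m=np.array([.43,.08,.27])
print(r.inverse_kinematics(m,Rt(30,-1)))
r.move_straight(m,max_speed=.15); print(r.read_time(),r.read_width())
yaw=188; c,s=np.cos(np.radians(yaw)),np.sin(np.radians(yaw)); Rd=np.array([[c,-s,0],[s,c,0],[0,0,1.]])
o=np.array([.522,-.1714,.006])
r.move_ptp(o+[0,0,.14]+Rd@rel,Rd@RR); print(r.read_time(),r.read_width(),r.read_q().round(1),r.read_ft_force())
snap("side","p1",(260,140,420,300),4);snap("top","p1t",(290,160,450,290),4)
E
```

```text
[0.47522161 0.17038009 0.18237087]
[-43.62082015  -0.93408414   7.62192882 135.6617842   44.83976792
  33.99583326  92.90406495]
35.3667 0.05779745989204381
37.3083 0.05801076744744527 [-20.4  29.5  14.  117.6  37.6  40.1 -30.7] [-0.45227894 -0.31525326 -1.13155611]
```

View pics/p1.png

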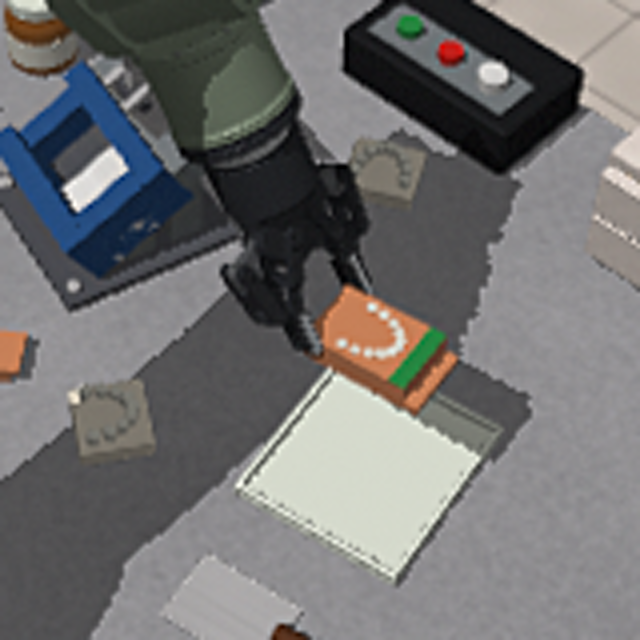

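View pics/p1t.png

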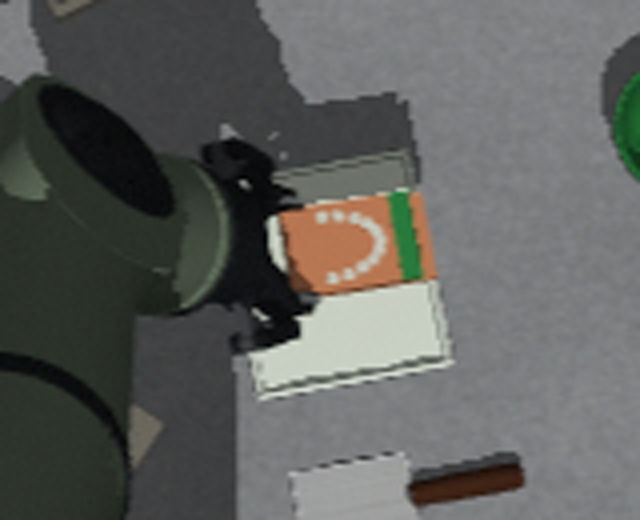

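```bash
python3 - <<'E'
from h import *
g=np.load("g.npz"); rel,RR=g["rel"],g["RR"]
T=r.read_tool_rot(); Rp=T@RR.T; o=r.read_eef_pos()-Rp@rel; print(o,Rp[:,2])
im=cv2.imread("pics/p1.png")
for P in[(-.03,-.05,.024),(.03,-.05,.024),(-.03,.038,.024),(.03,.038,.024),(-.03,.05,.0),(.03,.05,.0),(.03,.05,.008),(-.03,.05,.008)]:
    p=(proj("side",o+Rp@np.array(P))[0]-[260,140])*4+2; cv2.circle(im,tuple(int(v) for v in p),2,(255,0,255),-1)
cv2.imwrite("pics/p1v.png",im[250:450,220:520].repeat(2,0).repeat(2,1))
E
```

```text
[ 0.52217448 -0.17100501  0.14614267] [-1.50182904e-04 -2.41069455e-04  9.99999960e-01]
```

View pics/p1v.png

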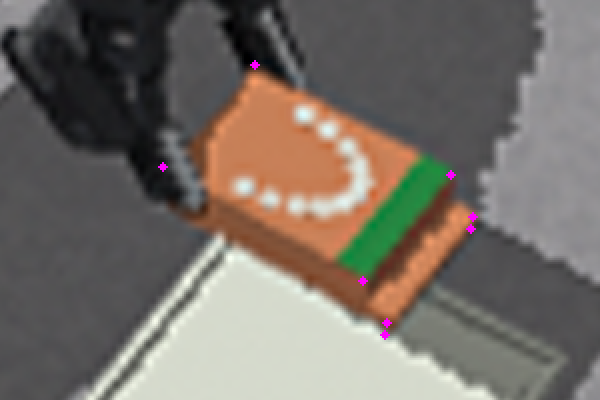

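```bash
python3 - <<'E'
from h import *
g=np.load("g.npz"); rel,RR=g["rel"],g["RR"]
p=r.read_eef_pos(); T=r.read_tool_rot()
print(r.move_straight(p-[0,0,.120],max_speed=.12,f_stop=10),r.read_time())
h=r.move_straight(p-[0,0,.146],max_speed=.02,f_stop=3)
q=r.read_eef_pos(); print(h,"plate z",.14614+q[2]-p[2],r.read_ft_force(),r.read_torque(),r.read_time())
snap("side","d1",(260,140,420,300),4)
E
```

```text
False 38.5583
True plate z 0.006787007996478939 [-1.25984516  1.78720855  9.90803688] [-0.07220478  0.0312153  -0.00726527] 39.475
```

View pics/d1.png

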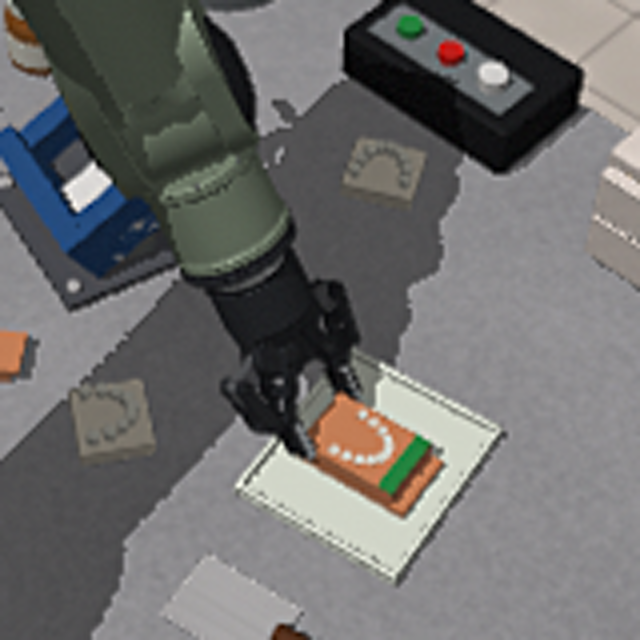

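```bash
python3 - <<'E'
from h import *
p=r.read_eef_pos(); T=r.read_tool_rot()
print(r.move_straight(p-[0,0,.0012],max_speed=.02,f_stop=8),r.read_ft_force())
fingers.gripper_to(.064,20); r.wait(.2); fingers.gripper_to(.076,20)
p=r.read_eef_pos(); print(r.read_width(),r.read_ft_force())
r.move_straight(p-T[:,2]*.09,max_speed=.12)
r.move_straight(r.read_eef_pos()+[-.02,.06,.08],max_speed=.2); print(r.read_time())
snap("side","e1",(260,140,420,300),4);snap("top","e1t",(290,160,450,290),4); 
E
```

```text
False [-8.59867313 10.25737613 34.95558148]
0.0758893969739011 [ 0.30514177 -0.33809437  0.4851406 ]
42.0417
```

View pics/e1.png

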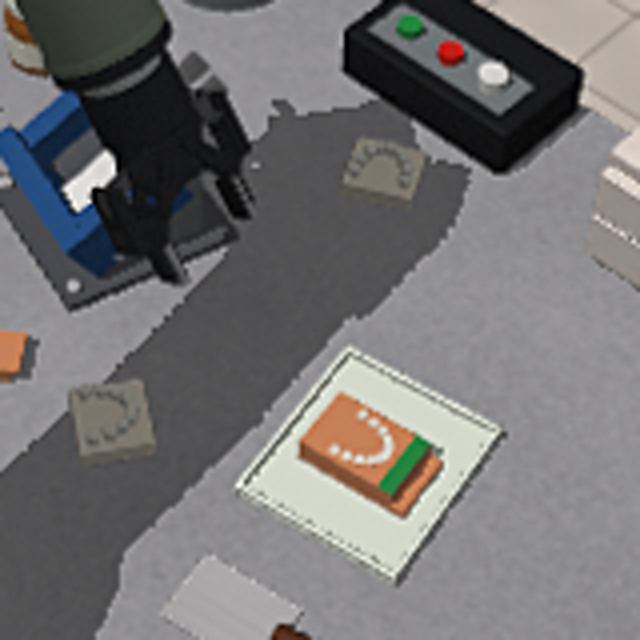

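View pics/e1t_full.png

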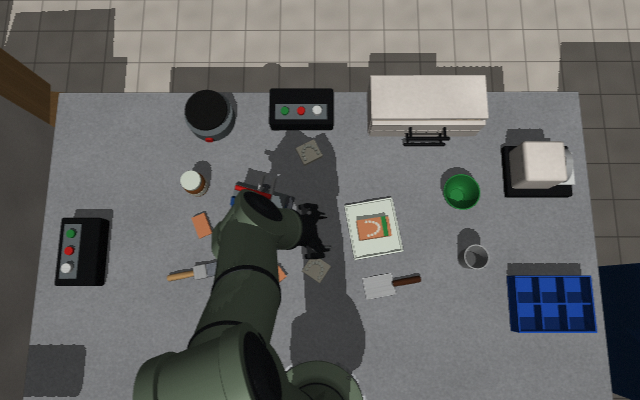

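```bash
python3 - <<'E'
from h import *
print(r.read_ft_force(),r.read_eef_pos(),r.read_time())
a=cv2.imread("pics/e1_full.png"); cv2.imwrite("pics/f.png",a[80:320,140:470].repeat(2,0).repeat(2,1))
E
```

```text
[ 0.41900114 -0.68542572  0.11042701] [ 0.49024805 -0.03299935  0.17005051] 42.1417
```

View pics/f.png

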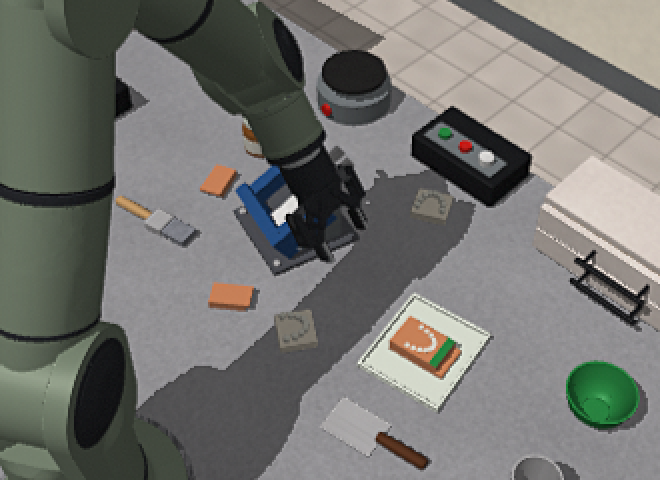

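```bash
python3 - <<'E'
from h import *
print(r.move_straight(r.read_eef_pos()+[-.06,-.06,.12],max_speed=.15,f_stop=6),r.read_ft_force(),r.read_time())
snap("side","z1",(230,60,390,220),4)
snap("top","z2",(200,140,450,290),3)
E
```

```text
False [ 0.69054466 -0.4336354  -0.60187457] 43.2667
```

View pics/z1.png

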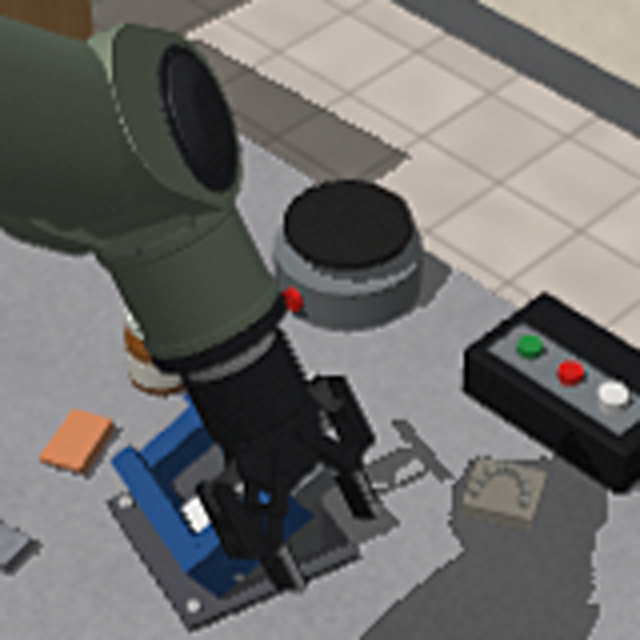

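View pics/z2.png

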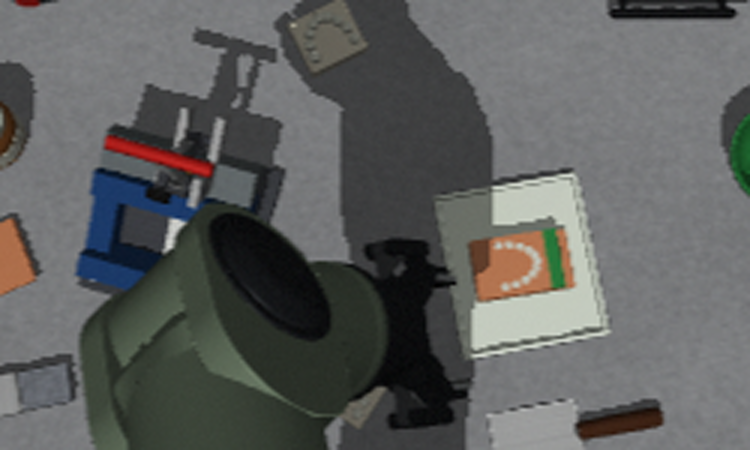

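The top view shows the clamp fully back, with the bar at (235,187)-(270,197) as at the start. The nest is empty, the plate lies flat in the tray with dots and stripe up, and the arm is clear of everything. I'm handing in.

```bash
python3 - <<'E'
from h import *
order.close_job(); print(r.read_time())
E
```

```text
the job is handed in; nothing more can be done
the job is handed in; nothing more can be done
```

I carried out all the steps in the order asked and handed the job in at about 43 s of the 72 s allowed.

- **Clamping:** I swung the clamp shut by its handle, then loosened the jaws. The spring alone held it on the plate for about 2.4 s, with the force reading near zero.
- **First swing back failed:** The handle bound in the jaws and the force rose to about 70 N. My script then let go, and the clamp snapped shut on the plate again. The force was at the fingers and below the 120 N wrist limit.
- **Second swing back worked:** I re-gripped the handle and let the path give way to the force. The later pictures show the clamp fully back.
- **Tipping and lifting:** I pressed the green end until it landed. The plate stayed up at about 30°, matching the projected corners within about 1 px. I then pinched the raised end and lifted it out.
- **Placing:** The plate touched the tray at low force. I pressed it down about 1 mm more to seat it, which raised the reading to about 37 N at the fingers before I let go. That was harder than I intended.

**Final checks:** The plate lies flat and right side up inside the tray, and the clamp is fully back. The bystanders I could see are where they were, and the gripper is open and clear with the force reading near zero. My two cameras disagreed by 3–5 mm on positions, so I averaged them and used the given heights.

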